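# Draw the test plate home and bolt it in

### The job

Press down on the black rubber pad of the test plate in the blue holder and draw the plate toward you until it sits fully home against the front stop, then slide the orange tab all the way in so that the bolt locks the plate from behind. The plate is brittle, so never load it with more than 25 N, keep your fingers off its printed red fields, and leave the other things on the table where they are.

Things in the scene. Friction and masses are not known exactly. Their poses are not given: they have to be found in the camera images.
- stage: Fixed plate holder: white bed, blue rails and stop. Origin: on the table below the middle of the front stop's inner face; x along the channel away from the stop, y left, z up. In mm: bed top z 20; channel y -31 to 31, x 0 to 208; stop (x -12 to 0) and rails (14 wide) are level with the plate's top, z 30, so its edges cannot be gripped. White bolt deck on the right: x 114-164, y -45 to -130, z 14.
- stop (a point): Middle of the foot of the front stop's inner face, on the bed top (z 20 mm): where plate_front lies when the plate is fully home. Axes as the stage.
- cover_rim (a point): Middle of the orange front rim's top (z 42 mm) of the fixed clear cover that roofs the channel from the stage's x 125 to the rear wall at 212 mm (underside z 36, top z 39). The plate's rear is always below it, so the plate cannot be reached from behind.
- plate: White glazed test plate, 130 (x) x 60 (y) x 10 mm, about 200 g, loose in the channel, 35 to 65 mm from the stop at the start. Origin: centre of its underside; x along its length, away from the stop. Black rubber pad, level with the top, at the near end: x -64 to -21, y -28 to 28. Behind it, x -20 to 65, printed red fields, not to be touched.
- plate_front (a point): Middle of the lower near edge of the plate (its x -65, y 0, z 0). A spring leaf in the left rail (at the stage's x 105) presses the plate sideways against the right rail with 3 N; that drag plus about 0.3 of the press resists sliding. It meets the stop hard.
- plate_pad (a point): Centre of the rubber pad's top (43 x 56 mm), the place to press: the plate's x -42.5, y 0, z 10. A finger pressing with 5 N or less slides over it and leaves the plate behind; 8 N carries it in part; 10 to 14 N carries it, the tip creeping a few mm over the rubber, so draw 15 to 20 mm further than the gap or take a second stroke. Its pose may not be read while pressed.
- bolt (a joint): Slide of the steel bolt (10 mm wide in x, z 22 to 29 mm) that crosses the channel behind the plate, in m: 0 drawn back, 0.024 fully shot, growing to the stage's +y. 2 N of friction; stays where left; starts at 0 to 0.004. It passes 4 mm behind a plate that is home (near flank at x 134) and strikes the side of one that is not. Enters the channel at 0.005.
- bolt_tab (a point): Grip point of the bolt's orange upright tab, 20 (x) x 12 (y) mm, z 17 to 72 mm; this point is on its axis at z 58. The bolt's rod (top z 29) runs from its foot to the channel. In the stage's frame x 139, y -108 with the bolt drawn back, y -84 when shot. Grip it across y from above, or push it.
- drop_red: Amber dropper bottle with red cap, 26 mm across, 71 mm tall; bystander on the table beside the stage. Origin: centre of its base.
- drop_blue: Amber dropper bottle with blue cap, same size; bystander. Origin: centre of its base.
- drop_white: Amber dropper bottle with white cap, same size; bystander. Origin: centre of its base.
- spray: Green spray bottle, 54 mm across, 139 mm tall; bystander. Origin: centre of its base.
- spare_plate: Spare white test plate with pale blue fields and no pad, 130 x 60 x 10 mm, lying on the open table; bystander. Origin: centre of its underside.
- pen: Blue pen, 10 mm thick, 140 mm long; bystander. Origin: underside of its middle.
- slide_box: Open blue box of glass slides, 120 x 85 x 35 mm; bystander. Origin: centre of its base.
There are look-alikes about, which are no part of the job. Leave any green or pink look-alike of the plate alone.

How it is judged:
By the outcome, as a careful person would: the job done as asked, in the order asked, and still so for the second after the job is handed in, with the robot touching nothing.
It also fails if it takes over 64 s, if anything falls off the work surface, if the arm or the gripper's body presses on something with over 40 N, if the wrist force passes 120 N, or if a joint passes its speed limit or range.

### The arm

A 6-joint arm with a two-finger parallel gripper is mounted at the origin on the work surface. World frame = base frame: x ahead of the robot, y to its left, z up, the work surface at z = 0. Lengths are in mm, angles in rad, forces in N, time in s.
With the tool pointing down it reaches from about 350 to 875 mm from the base axis. Payload 4.2 kg.
Tool frame: the origin (TCP) lies midway between the tips of the shut fingers; the grasp point (between the pads) lies 19 mm behind it; y points along the fingers, x is the direction in which the jaws open and shut, and the axes are right-handed (so a half turn about y gives the same grasp; the last joint's range is limited). The gripper opens to 85 mm and grips with 20 to 120 N. Pads are 22 mm wide; open, the fingers measure 114 mm over their backs; the gripper's body (76 mm by 85 mm) begins 54 mm behind the grasp point. The pads swing forward as they close: fully open they stand 13 mm farther back than shut.
Start: joints at [1.492, 0.385, 0.008, 0, -1.194, -0.259], TCP at [207.1, 589.668, 231.312] pointing down, gripper open.
Joint ranges: [-3.14, 3.14], [-1.21, 2.06], [-1.07, 1.41], [-3.16, 2.05], [-2.99, -0.16], [-3.1, 3.1]. Speed limits (rad/s): [2.79, 2.79, 3.14, 3.14, 3.14, 3.14].

### API

Orientations are given as a unit quaternion [x, y, z, w].
In Python, from cell import manip gives the robot as it stands.
- The arm moves only by the shell command python3 -m crank 'ROWS'. ROWS is JSON, one flat list of numbers, 7 for each row, row after row: the turn, a rotation vector about the tool's x, y, z normalised to -1 to 1, where 1 is 45 degrees, then the shift along the tool's x, y, z normalised to -1 to 1, where 1 is 0.12 m, then the closure, from -1 (fully open) to 1 (shut), so that 0 is half open. A call has 1 to 12 rows; each row is the pose to reach, as a shift and turn from the pose commanded when the call began, along the tool's axes at that moment; what a row does not reach only later rows make up. A row lasts 1/8 s, in which the tool goes at most 62.5 mm and 10.7 degrees, less where a joint would pass 70% of its speed; a pose out of reach is approached as far as the arm can. A call with a number of a shift or a turn outside -1 to 1 is refused whole. A call with a gripper value outside its range is refused whole. The fingers move at their own pace and stop on an object; the grip force is fixed at half the most. Time passes only in rows, so rows that repeat a pose let the fingers close. It gives the time, the measured TCP pose, the force and the opening at its end, in the units of the state.
- manip.state(): the state, without advancing time (a new reading comes with each control period).
- manip.camera(name): name is "scene" or "top" or "wrist"; returns the picture (384x512x3 uint8, blue, green, red); there is no depth.
- manip.calibration(name): a dict with "K" (3x3 intrinsics, pixels), "T" (4x4, takes a point from camera to world coordinates); the wrist camera has in their place "hand_eye" (4x4, takes a point from camera to tool coordinates, whose origin is the TCP and whose axes are the tool frame's). Camera axes: x right, y up, looking along -z (the intrinsics and any distortion apply to the point x, -y, -z); pixel columns grow to the right and rows downward; lengths in mm; the calibration is good to about 2 mm. A picture is of the moment at which its call begins: read the wrist's pose just before it. calibration takes no time and is no camera call.
- manip.finish_job(): hands the job in, once; it reports no verdict.
The state is a dict: "t": time; "joint_pos": joint angles; "qvel": joint speeds; "tau": joint torques, N m; "tcp_pos": TCP position; "eef_rot": TCP orientation; "contact_force": force on the tool from outside, world axes, zero at the start; "moment": the same for the moment, N m; "gripper_width": finger opening in mm.
Only numpy, scipy, OpenCV 4.12 (cv2) and the standard library are available. Lean on these libraries where they do the work, as an engineer would, in place of code of your own. Each camera call takes 0.05 s, during which the arm holds its last target. There are 200 camera calls.

## Working session

There is one attempt and no reset: what is moved stays moved. The work goes in short steps, Python scripts to look and compute and a shell command to move; the robot and the scene stay as the last step left them, time stands still between calls to the robot, and variables do not carry over. Pictures are saved under pics/ and viewed, about 8 in all and at most 12, crops included, and the job is handed in when it is done.

```bash
mkdir -p pics; ls; python3 - <<'E'
from cell import manip
import cv2,numpy as np
for n in("top","scene"):
    im=manip.camera(n); cv2.imwrite(f'pics/{n}0.png',im)
    c=manip.calibration(n); print(n,{k:np.round(np.array(v),3).tolist() if not isinstance(v,str) else v for k,v in c.items()})
print(manip.calibration("wrist"))
print(manip.state())
E
```

```text
pics
top {'K': [[353.022, 0.0, 254.384], [0.0, 353.022, 195.012], [0.0, 0.0, 1.0]], 'T': [[0.128, 0.965, -0.228, 289.957], [-0.992, 0.125, -0.027, -24.739], [0.002, 0.229, 0.973, 1208.899], [0.0, 0.0, 0.0, 1.0]]}
scene {'K': [[442.38, 0.0, 249.269], [0.0, 442.38, 187.773], [0.0, 0.0, 1.0]], 'T': [[0.617, -0.503, 0.605, 1262.354], [0.787, 0.403, -0.467, -572.375], [-0.009, 0.765, 0.644, 860.155], [0.0, 0.0, 0.0, 1.0]]}
{'K': array([[334.818112  ,   0.        , 258.96169121],
       [  0.        , 334.818112  , 184.9135395 ],
       [  0.        ,   0.        ,   1.        ]]), 'hand_eye': array([[ 9.99999780e-01,  1.24127252e-04, -6.51599759e-04,
         2.11403031e-01],
       [-6.56286964e-04,  3.27789744e-01, -9.44750471e-01,
        -1.42703587e+02],
       [ 9.63184382e-05,  9.44750691e-01,  3.27789753e-01,
         8.52198242e+01],
       [ 0.00000000e+00,  0.00000000e+00,  0.00000000e+00,
         1.00000000e+00]])}
{'t': 0.1, 'joint_pos': array([ 1.49158666e+00,  3.85494460e-01,  6.75408060e-03, -4.15867189e-04,
       -1.19402080e+00, -2.58613181e-01]), 'qvel': array([ 0.00135319, -0.00010015,  0.00165304,  0.00150517, -0.00277653,
        0.00082165]), 'tau': array([ 2.75058292e-04, -3.93318486e+01,  1.88929564e+01,  4.19791594e+00,
       -2.60427914e-03,  4.28956795e-06]), 'tcp_pos': array([206.95387791, 589.18194615, 230.32159708]), 'eef_rot': array([ 0.40933518, -0.57652427,  0.57741557, -0.4082349 ]), 'contact_force': array([-0.23896927,  0.36975575,  0.36818476]), 'moment': array([-0.03567753,  0.05942321,  0.00190727]), 'gripper_width': 85.25700694934575}
```

View pics/top0.png

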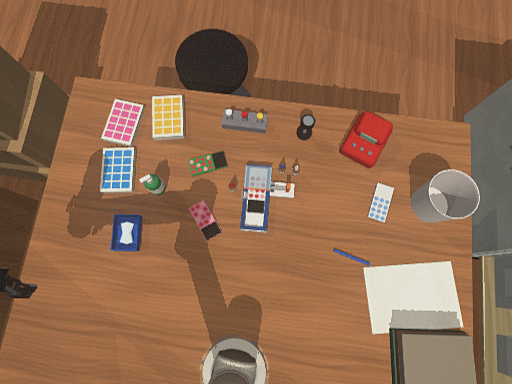

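View pics/scene0.png

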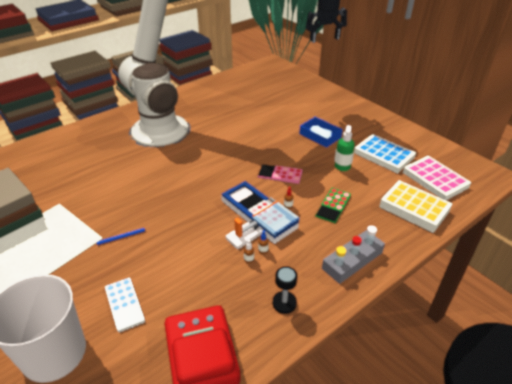

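The top view shows the stage at about cols 242–271, rows 163–231, with its front stop toward the robot. The pad is near (256,207), the tab near (290,187), and the bottles stand at (233,184), (283,166) and (296,167). I'll enlarge that area.

```bash
python3 - <<'E'
import cv2
im=cv2.imread('pics/top0.png')[150:240,220:310]
cv2.imwrite('pics/top0c.png',cv2.resize(im,None,fx=6.6,fy=6.6,interpolation=cv2.INTER_CUBIC))
E
```

```text
(no output)
```

View pics/top0c.png

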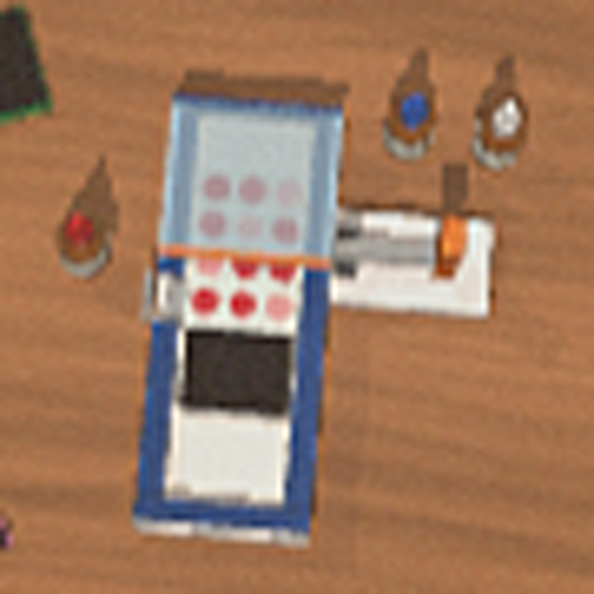

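The crop (×6.6, offset 220,150) shows:
- Front-stop outer corners at (137,517) and (310,528), inner corners at (165,498) and (284,505).
- Rim midpoint at (245,257).
- Pad corners at (183,405), (290,413), (293,335) and (187,330).
- Deck right corners at (488,315) and (493,222).
- Tab top at about (453,235).

Next I fit the stage pose.

```bash
cat > h.py <<'E'
import numpy as np
from cell import manip
from scipy.spatial.transform import Rotation as R
def cam(n,st=None):
    c=manip.calibration(n)
    if n!='wrist': return np.array(c['K']),np.array(c['T'])
    T=np.eye(4);T[:3,:3]=R.from_quat(st['eef_rot']).as_matrix();T[:3,3]=st['tcp_pos']
    return np.array(c['K']),T@np.array(c['hand_eye'])
def proj(KT,P):
    K,T=KT;P=np.atleast_2d(P);p=(P-T[:3,3])@T[:3,:3];p=p*[1,-1,-1];q=p@K.T;return q[:,:2]/q[:,2:]
def ray(KT,uv,z):
    K,T=KT;d=np.linalg.inv(K)@[uv[0],uv[1],1];d=T[:3,:3]@(d*[1,-1,-1]);o=T[:3,3];return o+d*(z-o[2])/d[2]
def stage(x,y,yaw,P):
    P=np.atleast_2d(P);c,s=np.cos(yaw),np.sin(yaw);return np.c_[x+c*P[:,0]-s*P[:,1],y+s*P[:,0]+c*P[:,1],P[:,2]]
E
python3 - <<'E'
from h import *
from scipy.optimize import least_squares
KT=cam('top')
P=np.array([[-12,45,30],[-12,-45,30],[0,31,30],[0,-31,30],[125,0,42],[114,-130,14],[164,-130,14]],float)
uv=np.array([[137,517],[310,528],[165,498],[284,505],[245,257],[488,315],[493,222]])/6.6+[220,150]-0.42
r=least_squares(lambda p:(proj(KT,stage(*p,P))-uv).ravel(),[400,-50,0])
print(r.x,r.fun.reshape(-1,2).round(1).tolist())
x,y,a=r.x
def inv(w): 
    c,s=np.cos(a),np.sin(a);d=w[:2]-[x,y];return np.array([c*d[0]+s*d[1],-s*d[0]+c*d[1]]).round(1)
for q,z in [((183,405),30),((290,413),30),((293,335),30),((187,330),30),((453,235),72),((415,108),71),((508,115),71),((78,230),71)]:
    w=ray(KT,np.array(q)/6.6+[220,150]-.42,z);print(q,w.round(1),inv(w))
M=R.from_quat(manip.state()['eef_rot']).as_matrix();print(M.round(3))
E
```

```text
[ 4.60776372e+02 -2.62167582e+00  4.41592703e-02] [[-0.4, -0.0], [0.1, 0.6], [-0.2, -0.3], [0.2, 0.2], [-0.0, 0.2], [0.1, -0.5], [0.2, -0.2]]
(183, 405) [507.4  24.9  30. ] [47.8 25.4]
(290, 413) [510.3 -30.2  30. ] [ 48.3 -29.7]
(293, 335) [551.2 -26.7  30. ] [ 89.3 -28. ]
(187, 330) [546.8  28.1  30. ] [87.3 26.9]
(453, 235) [ 603.6 -100.4   72. ] [ 138.4 -104. ]
(415, 108) [668.2 -74.   71. ] [204.1 -80.5]
(508, 115) [ 670.6 -121.6   71. ] [ 204.4 -128.1]
(78, 230) [582.   87.7  71. ] [125.1  84.9]
[[-0.332 -0.001  0.943]
 [-0.943 -0.002 -0.332]
 [ 0.002 -1.     0.   ]]
```

The stage fit is good (under 0.6 px): it sits at (461,-3) with a yaw of 2.5°, and the pad centre is at stage x≈68, so the gap is about 47 mm. I'll move above the pad with the fingers shut and the tool turned to the stage axes.

```bash
python3 -m crank '[0,-0.487,0,1,0,1,1, 0,-0.487,0,1,0,1,1, 0,-0.487,0,1,0,1,1, 0,-0.487,0,1,0,1,1]'
python3 -m crank '[0,0,0,1,0,0.96,1, 0,0,0,1,0,0.96,1, 0,0,0,1,0,0.96,1]'
python3 -m crank '[0,0,0,1,0,0.95,1, 0,0,0,1,0,0.95,1, 0,0,0,1,0,0.95,1]'
python3 -m crank '[0,0,0,1,0,0,1, 0,0,0,1,0,0,1, 0,0,0,1,0,0,1]'
python3 -m crank '[0,0,0,0.717,0.9,0,1, 0,0,0,0.717,0.9,0,1, 0,0,0,0.717,0.9,0,1, 0,0,0,0.717,0.9,0,1]'
python3 - <<'E'
from h import *; import cv2
s=manip.state(); im=manip.camera('wrist'); cv2.imwrite('pics/w1.png',im)
M=R.from_quat(s['eef_rot']).as_matrix();print(M.round(3),s['tcp_pos'],s['contact_force'],s['joint_pos'].round(2))
KT=cam('wrist',s)
P=[[0,0,30],[0,31,30],[0,-31,30],[-12,45,30],[125,0,42],[139,-106,72],[47,0,30],[68,0,30]]
print(proj(KT,stage(460.8,-2.6,.0442,np.array(P,float))).round(0).tolist())
E
```

```text
t: 0.6
tcp_pos: [281.3, 433.9, 231.4]
eef_rot: [0.511, -0.489, 0.49, -0.51]
contact_force: [-1.1, 1.0, 0.8]
gripper_width: 11.8
t: 0.98
tcp_pos: [402.2, 321.1, 231.1]
eef_rot: [0.511, -0.489, 0.489, -0.511]
contact_force: [1.1, 0.4, 0.5]
gripper_width: 0.1
t: 1.35
tcp_pos: [521.9, 206.0, 230.7]
eef_rot: [0.511, -0.489, 0.489, -0.511]
contact_force: [0.4, -0.3, 0.5]
gripper_width: 0.2
t: 1.72
tcp_pos: [525.7, 84.8, 230.9]
eef_rot: [0.51, -0.49, 0.49, -0.51]
contact_force: [1.0, 0.3, -0.4]
gripper_width: -0.1
t: 2.22
tcp_pos: [530.2, 2.0, 123.1]
eef_rot: [0.511, -0.489, 0.489, -0.511]
contact_force: [-0.6, -0.2, 1.1]
gripper_width: -0.0
[[ 0.045 -0.     0.999]
 [-0.999 -0.001  0.045]
 [ 0.    -1.    -0.   ]] [530.17772059   1.98852402 123.10689409] [-0.60724794 -0.17292559  1.12494096] [ 0.31  0.33 -0.37  0.   -0.87  1.31]
[[260.0, 269.0], [222.0, 269.0], [298.0, 269.0], [206.0, 281.0], [260.0, 116.0], [449.0, 98.0], [260.0, 216.0], [260.0, 191.0]]
```

View pics/w1.png

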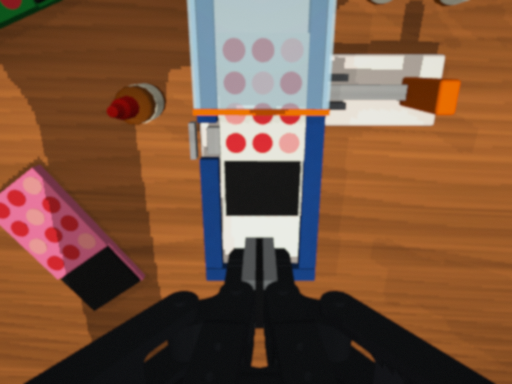

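The wrist view matches the fit: rim at row 112 (116 predicted), pad front at row 216 (216 predicted), pad centre at (262,189). The gap is about 47 mm. I'll descend to just above the pad, then feel downward.

```bash
python3 -m crank '[0,0,0,0,0.4,0.025,1, 0,0,0,0,0.7,0.025,1, 0,0,0,0,0.72,0.025,1, 0,0,0,0,0.72,0.025,1, 0,0,0,0,0.72,0.025,1]'
python3 -m crank '[0,0,0,0,0.02,0,1, 0,0,0,0,0.04,0,1, 0,0,0,0,0.05,0,1, 0,0,0,0,0.05,0,1, 0,0,0,0,0.05,0,1]'
```

```text
t: 2.9
tcp_pos: [534.1, 2.3, 39.1]
eef_rot: [-0.51, 0.488, -0.489, 0.513]
contact_force: [0.3, 0.1, -0.6]
gripper_width: 0.3
t: 3.52
tcp_pos: [532.5, 1.4, 30.9]
eef_rot: [0.511, -0.489, 0.489, -0.511]
contact_force: [0.1, -0.5, -1.3]
gripper_width: -0.0
```

```bash
python3 -m crank '[0,0,0,0,0.008,0,1, 0,0,0,0,0.008,0,1, 0,0,0,0,0.008,0,1]'
python3 -m crank '[0,0,0,0,0.008,0,1, 0,0,0,0,0.008,0,1, 0,0,0,0,0.008,0,1]'
```

```text
t: 3.9
tcp_pos: [532.6, 1.5, 30.1]
eef_rot: [-0.511, 0.489, -0.489, 0.511]
contact_force: [-0.7, -0.7, 2.1]
gripper_width: -0.0
t: 4.28
tcp_pos: [532.6, 1.5, 30.1]
eef_rot: [-0.511, 0.488, -0.489, 0.511]
contact_force: [-3.5, 0.9, 9.0]
gripper_width: -0.0
```

Stiffness is about 7 N/mm. I'll add 0.45 mm and draw in stages, checking the force each time.

```bash
python3 -m crank '[0,0,0,0,0.004,0,1, 0,0,0,0,0.004,0,1, 0,0,0,0,0.004,-0.02,1, 0,0,0,0,0.004,-0.04,1, 0,0,0,0,0.004,-0.06,1, 0,0,0,0,0.004,-0.08,1]'
```

```text
t: 5.03
tcp_pos: [525.9, 1.4, 30.1]
eef_rot: [-0.51, 0.487, -0.49, 0.513]
contact_force: [2.5, -1.4, 5.6]
gripper_width: -0.1
```

```bash
python3 -m crank '[0,0,0,0,0.004,0,1, 0,0,0,0,0.007,0,1, 0,0,0,0,0.007,0,1]'
python3 -m crank '[0,0,0,0,0,-0.02,1, 0,0,0,0,0,-0.04,1, 0,0,0,0,0,-0.06,1]'
```

```text
t: 5.4
tcp_pos: [525.6, 1.4, 30.1]
eef_rot: [-0.51, 0.487, -0.49, 0.513]
contact_force: [0.2, -0.9, 12.8]
gripper_width: 0.4
t: 5.78
tcp_pos: [520.0, 1.4, 30.1]
eef_rot: [-0.509, 0.486, -0.49, 0.514]
contact_force: [4.2, -2.1, 8.1]
gripper_width: -0.2
```

```bash
python3 -m crank '[0,0,0,0,0.003,-0.01,1, 0,0,0,0,0.004,-0.03,1, 0,0,0,0,0.004,-0.05,1, 0,0,0,0,0.005,-0.07,1]'
```

```text
t: 6.28
tcp_pos: [512.8, 1.3, 30.0]
eef_rot: [-0.508, 0.485, -0.491, 0.515]
contact_force: [3.9, -2.3, 11.5]
gripper_width: -0.2
```

```bash
python3 -m crank '[0,0,0,0,0.000,-0.02,1, 0,0,0,0,0.001,-0.04,1, 0,0,0,0,0.001,-0.06,1, 0,0,0,0,0.001,-0.08,1]'
python3 - <<'E'
from h import *; import cv2
s=manip.state(); im=manip.camera('wrist'); cv2.imwrite('pics/w2.png',cv2.resize(im[60:330,160:360],None,fx=2.2,fy=2.2))
print(s['tcp_pos'],s['contact_force'])
KT=cam('wrist',s)
P=[[x,0,30] for x in (0,60,65,70,75,80,85)]+[[125,0,42]]
print(((proj(KT,stage(460.8,-2.6,.0442,np.array(P,float)))-[160,60])*2.2).round(0).tolist())
E
```

```text
t: 6.78
tcp_pos: [503.5, 1.1, 30.1]
eef_rot: [-0.508, 0.485, -0.491, 0.515]
contact_force: [4.3, -1.4, 12.3]
gripper_width: 0.0
[503.45832589   1.07464823  30.05099312] [ 4.29290913 -1.41464296 12.27863549]
[[222.0, 585.0], [224.0, 355.0], [224.0, 334.0], [224.0, 312.0], [224.0, 289.0], [225.0, 266.0], [225.0, 243.0], [227.0, 36.0]]
```

View pics/w2.png

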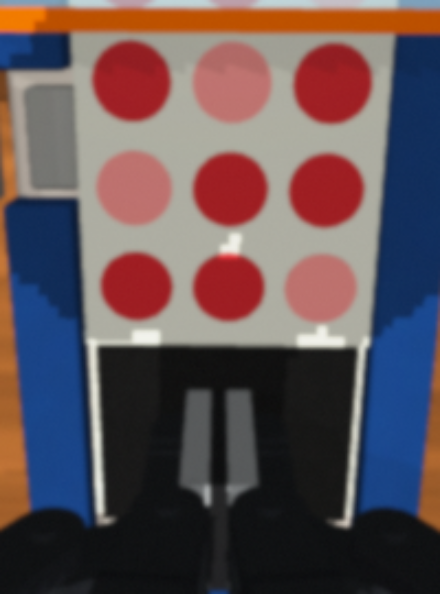

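The wrist view shows the pad's rear edge at row 345, about stage x 60. The plate is being carried and about 16 mm is left. The tip is well inside the pad. I'll continue.

```bash
python3 -m crank '[0,0,0,0,0.000,-0.02,1, 0,0,0,0,0,-0.04,1, 0,0,0,0,0,-0.06,1, 0,0,0,0,0,-0.08,1]'
python3 -m crank '[0,0,0,0,0.000,-0.015,1, 0,0,0,0,0,-0.03,1, 0,0,0,0,0,-0.045,1, 0,0,0,0,0,-0.06,1]'
```

```text
t: 7.32
tcp_pos: [494.0, 0.8, 30.1]
eef_rot: [-0.508, 0.485, -0.491, 0.515]
contact_force: [5.4, -1.0, 12.7]
gripper_width: 0.1
t: 7.82
tcp_pos: [487.0, 0.6, 30.0]
eef_rot: [-0.508, 0.485, -0.491, 0.516]
contact_force: [4.6, -1.4, 12.3]
gripper_width: 0.0
```

```bash
python3 -m crank '[0,0,0,0,0.000,-0.015,1, 0,0,0,0,0,-0.03,1, 0,0,0,0,0,-0.04,1]'
python3 -m crank '[0,0,0,0,0.000,-0.012,1, 0,0,0,0,0,-0.025,1, 0,0,0,0,0,-0.035,1]'
```

```text
t: 8.2
tcp_pos: [483.6, 0.9, 30.1]
eef_rot: [-0.507, 0.485, -0.491, 0.517]
contact_force: [7.6, -0.0, 9.3]
gripper_width: -0.0
t: 8.57
tcp_pos: [479.6, 0.9, 30.1]
eef_rot: [-0.507, 0.484, -0.491, 0.517]
contact_force: [7.7, 0.2, 8.9]
gripper_width: -0.2
```

The x force rose to a plateau of 7.6 N, so the tip is now sliding on a stopped plate. I'll lift and check.

```bash
python3 -m crank '[0,0,0,0,-0.1,0,1, 0,0,0,0,-0.5,0,1, 0,0,0,0,-0.9,0.0,1, 0,0,0,0,-0.9,0.0,1, 0,0,0,0,-0.9,0,1]'
python3 - <<'E'
from h import *; import cv2
s=manip.state(); im=manip.camera('wrist'); cv2.imwrite('pics/w3.png',cv2.resize(im[60:330,130:470],None,fx=2.2,fy=2.2,interpolation=cv2.INTER_CUBIC))
print(s['tcp_pos'],s['contact_force'])
KT=cam('wrist',s)
P=[[x,0,30] for x in (0,40,44,48,52,60,)]+[[125,0,42],[139,-108,72],[139,-108,58]]
print(((proj(KT,stage(460.8,-2.6,.0442,np.array(P,float)))-[130,60])*2.2).round(0).tolist())
E
```

```text
t: 9.2
tcp_pos: [470.5, -1.5, 134.4]
eef_rot: [0.511, -0.489, 0.488, -0.51]
contact_force: [0.4, 0.1, 0.5]
gripper_width: 0.1
[470.54357208  -1.48935338 134.36573138] [0.35716799 0.05333222 0.4871512 ]
[[284.0, 298.0], [284.0, 189.0], [284.0, 177.0], [284.0, 165.0], [284.0, 154.0], [284.0, 129.0], [284.0, -93.0], [729.0, -174.0], [698.0, -161.0]]
```

View pics/w3.png

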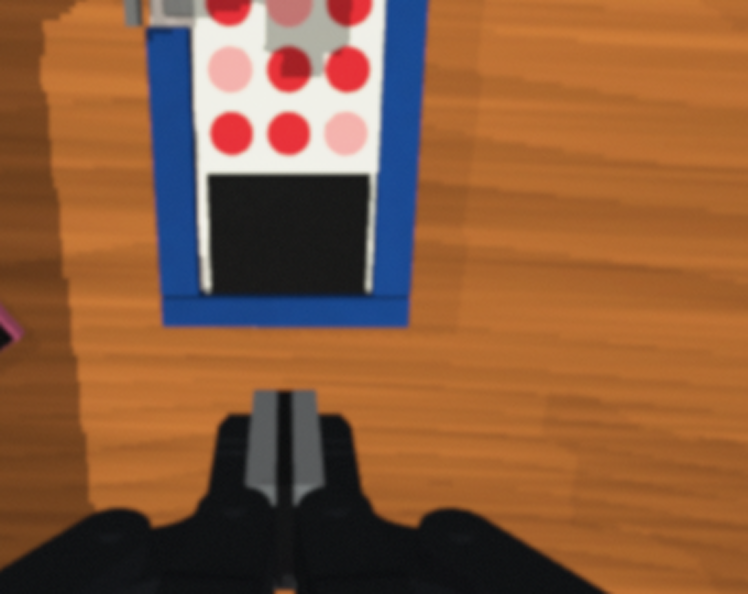

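The pad's rear edge is at row 175 (stage x≈44.5; home is 44), and its front edge lies directly on the stop line at row 296. The plate is home. Now I go to the outer side of the tab.

```bash
python3 -m crank '[0,0,0,1,0,1,1, 0,0,0,1,0,1,1, 0,0,0,1,0,1,1, 0,0,0,1,0,1,1]'
python3 -m crank '[0,0,0,0.24,0,0.075,1, 0,0,0,0.24,0,0.075,1, 0,0,0,0.24,0.4,0.075,1, 0,0,0,0.24,0.69,0.075,1, 0,0,0,0.24,0.69,0.075,1, 0,0,0,0.24,0.69,0.075,1]'
python3 - <<'E'
from h import *; import cv2
s=manip.state(); im=manip.camera('wrist'); cv2.imwrite('pics/w4.png',im)
a=.0442;d=s['tcp_pos'][:2]-[460.8,-2.6];print(np.cos(a)*d[0]+np.sin(a)*d[1],-np.sin(a)*d[0]+np.cos(a)*d[1])
KT=cam('wrist',s)
print(proj(KT,stage(460.8,-2.6,.0442,np.array([[139,-108,72],[139,-84,72]],float))).round(0).tolist())
E
```

```text
t: 9.75
tcp_pos: [597.5, -117.8, 131.8]
eef_rot: [0.511, -0.491, 0.488, -0.509]
contact_force: [-0.0, -0.0, 0.0]
gripper_width: -0.0
t: 10.5
tcp_pos: [608.0, -143.6, 53.3]
eef_rot: [-0.511, 0.488, -0.489, 0.512]
contact_force: [0.0, 0.4, 0.5]
gripper_width: 0.1
140.81390286002488 -147.32318946698035
[[167.0, 280.0], [112.0, 280.0]]
```

View pics/w4.png

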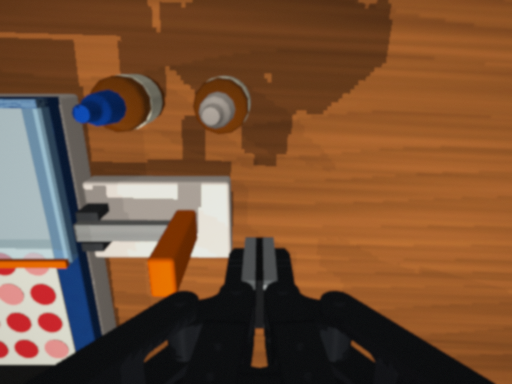

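The tab is at (162,279) near the prediction, and the finger stands to its right with nothing between. I'll push toward +y (tool −x).

```bash
python3 -m crank '[0,0,0,-0.08,0,0,1, 0,0,0,-0.14,0,0,1, 0,0,0,-0.17,0,0,1, 0,0,0,-0.19,0,0,1, 0,0,0,-0.21,0,0,1, 0,0,0,-0.21,0,0,1]'
python3 -m crank '[0,0,0,-0.02,0,0,1, 0,0,0,-0.04,0,0,1, 0,0,0,-0.06,0,0,1, 0,0,0,-0.08,0,0,1]'
```

```text
t: 11.3
tcp_pos: [606.4, -119.1, 52.2]
eef_rot: [-0.511, 0.489, -0.489, 0.511]
contact_force: [0.4, -1.0, 0.3]
gripper_width: 0.1
t: 11.8
tcp_pos: [606.0, -109.2, 52.2]
eef_rot: [-0.511, 0.489, -0.489, 0.511]
contact_force: [0.8, -2.0, 1.2]
gripper_width: 0.2
```

```bash
python3 -m crank '[0,0,0,-0.02,0,0,1, 0,0,0,-0.04,0,0,1, 0,0,0,-0.06,0,0,1]'
python3 -m crank '[0,0,0,-0.015,0,0,1, 0,0,0,-0.03,0,0,1, 0,0,0,-0.03,0,0,1]'
```

```text
t: 12.18
tcp_pos: [605.6, -102.0, 52.2]
eef_rot: [-0.511, 0.489, -0.489, 0.511]
contact_force: [1.0, -2.0, 1.6]
gripper_width: -0.2
t: 12.55
tcp_pos: [605.5, -99.5, 52.3]
eef_rot: [0.511, -0.488, 0.489, -0.511]
contact_force: [1.4, -5.7, 0.4]
gripper_width: 0.1
```

```bash
python3 -m crank '[0,0,0,-0.008,0,0,1, 0,0,0,-0.016,0,0,1, 0,0,0,-0.016,0,0,1]'
```

```text
t: 12.92
tcp_pos: [605.5, -99.2, 52.3]
eef_rot: [0.512, -0.488, 0.489, -0.51]
contact_force: [1.5, -11.8, 0.2]
gripper_width: 0.1
```

That's the hard end stop. I'll back off, lift and look.

```bash
python3 -m crank '[0,0,0,0.2,0,0,1, 0,0,0,0.2,0,0,1, 0,0,0,0.2,-0.5,0,1, 0,0,0,0.2,-1,0,1, 0,0,0,0.2,-1,0,1]'
python3 -m crank '[0,0,0,-0.9,-0.2,-1,1, 0,0,0,-0.9,-0.2,-1,1, 0,0,0,-0.9,-0.2,-1,1, 0,0,0,-0.9,-0.2,-1,1]'
python3 - <<'E'
from h import *; import cv2
s=manip.state(); im=manip.camera('wrist'); cv2.imwrite('pics/w5.png',cv2.resize(im[20:300,160:460],None,fx=2.1,fy=2.1,interpolation=cv2.INTER_CUBIC))
print(s['tcp_pos'],s['contact_force'])
KT=cam('wrist',s)
P=[[0,0,30],[44,0,30],[125,0,42],[139,-108,72],[139,-84,72],[130,0,30],[134,0,29],[144,0,29]]
print(((proj(KT,stage(460.8,-2.6,.0442,np.array(P,float)))-[160,20])*2.1).round(0).tolist())
E
```

```text
t: 13.55
tcp_pos: [609.6, -119.8, 178.2]
eef_rot: [-0.508, 0.485, -0.491, 0.514]
contact_force: [0.1, 0.1, -0.6]
gripper_width: 0.1
t: 14.05
tcp_pos: [479.5, -16.4, 196.2]
eef_rot: [-0.512, 0.488, -0.488, 0.512]
contact_force: [0.8, 0.3, 1.2]
gripper_width: 0.1
[479.51659421 -16.37050385 196.21832852] [0.82798444 0.27109325 1.24937417]
[[175.0, 338.0], [174.0, 243.0], [170.0, 43.0], [481.0, -8.0], [411.0, -8.0], [172.0, 31.0], [172.0, 21.0], [171.0, -7.0]]
```

View pics/w5.png

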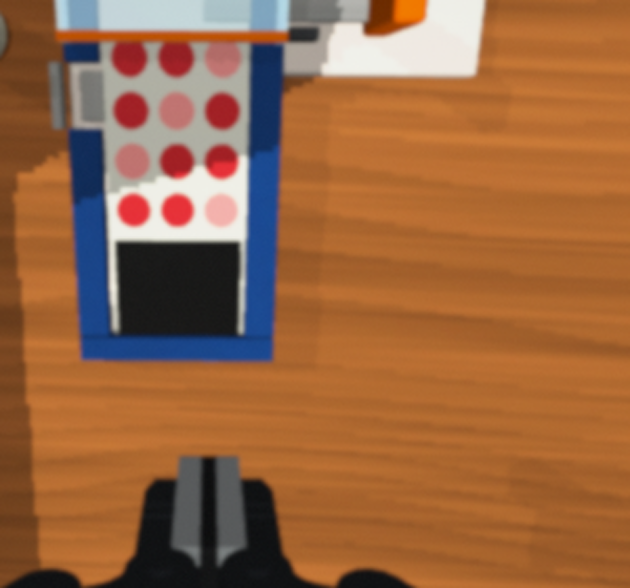

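The tab top is at col ≈411 (411 predicted for fully shot, 481 for drawn back). The bolt's tip shows under the cover at col ≈205, about y −12, which is what 24 mm of travel gives. The plate still sits on the stop line. Handing in.

```bash
python3 -c "
from cell import manip
print(manip.finish_job(), manip.state()['t'])"
```

```text
the job is handed in; nothing more can be done
the job is handed in; nothing more can be done
```

The plate is home against the front stop and the bolt is locked behind it. I handed the job in at about 14 s, with the arm clear of everything.

- **Plate:** I pressed with shut fingers on the black pad and drew the plate about 47 mm. The highest press I read was about 13 N. The drag force rose from 4–5 N to a plateau of about 7.6 N, which showed the plate had met the stop. The wrist view afterwards put the pad's rear edge at about x 44.5 mm, where home is 44. The fingertips stayed within the pad and off the red fields.
- **Bolt:** I then pushed the orange tab in until the force jumped from about 2 N to 12 N at its end stop. The last picture shows the tab at its fully shot position, the bolt tip about 19 mm inside the channel, and the plate still on the stop line.
- **Other checks:** I kept clear of the bottles and other items and felt no unexpected contact, but I took no final picture of the whole table. Early in the draw the press fell to about 6–8 N for a moment and I corrected it. No check failed or disagreed.

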